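# Clamp circuit boards in the inspection carrier and step them under the pointer

## Task

Lay every circuit board on the bench into the carrier pocket of its own colour, set the clamping frame down flat over them with its handle on the carrier's knob side, and then turn both yellow turnbuttons fully across the frame to secure it. Then push the carrier by its knob so that the needle pointer stands over the white dot of each board in turn, blue first, then green, then red (leaving out any that is missing), pausing a second at each, and finally pull the carrier back home against its front stop. Leave the other things on the bench alone.

Things in the scene. Friction and masses are not known exactly. Their poses are not given: they have to be found in the camera images.
- board_blue: blue circuit board, loose, 90 (x) x 48 (y) x 6 mm, carrying in its middle a dark steel shield can 40 (x) x 28 (y) mm that rises to 20 mm above the board's underside and bears in its middle, straight above the origin, a white dot 12 mm across. Origin: centre of the underside; x along the length; the same either way round. Best held by the can across its 28 mm width. May be absent.
- board_green: green circuit board, loose, 90 (x) x 48 (y) x 6 mm, carrying in its middle a dark steel shield can 40 (x) x 28 (y) mm that rises to 20 mm above the board's underside and bears in its middle, straight above the origin, a white dot 12 mm across. Origin: centre of the underside; x along the length; the same either way round. Best held by the can across its 28 mm width. May be absent.
- board_red: red circuit board, loose, 90 (x) x 48 (y) x 6 mm, carrying in its middle a dark steel shield can 40 (x) x 28 (y) mm that rises to 20 mm above the board's underside and bears in its middle, straight above the origin, a white dot 12 mm across. Origin: centre of the underside; x along the length; the same either way round. Best held by the can across its 28 mm width. May be absent.
- frame: clamping frame, loose, aluminium, 118 (x) x 184 (y) x 8 mm with three windows 78 (x) x about 40 (y) mm. Origin: centre of the underside. On the middle of its -x bar stands a black upright handle plate, 10 mm (x) x 50 mm (y), from 8 to 44 mm above the underside
- frame_handle (a point): point in the frame's handle plate, 48.5 mm to -x of the frame's origin and 36 mm above its underside: pinch here across x
- frame_seat (a point): where the frame's origin belongs on the carrier: on top of the pocket walls, 38 mm above the table, centre of the carrier; axes are the carrier's (x away from the knob, y along the row of pockets). A rim 7 mm high surrounds the frame there with 2.5 mm of play on every side
- pocket_blue (a point): blue-floored pocket of the carrier (+y end; pockets are 58 mm apart), with a blue tab on the rim behind it: centre of its floor, 30 mm above the table; 94 (x) x 52 (y) mm, walls 8 mm high; axes are the carrier's
- pocket_green (a point): green-floored pocket of the carrier (middle; pockets are 58 mm apart), with a green tab on the rim behind it: centre of its floor, 30 mm above the table; 94 (x) x 52 (y) mm, walls 8 mm high; axes are the carrier's
- pocket_red (a point): red-floored pocket of the carrier (-y end; pockets are 58 mm apart), with a red tab on the rim behind it: centre of its floor, 30 mm above the table; 94 (x) x 52 (y) mm, walls 8 mm high; axes are the carrier's
- carrier_knob (a point): grip point on the black upright post (22 mm diameter, from 30 to 74 mm above the table) on the carrier's front tongue, 105 mm to -x of the carrier's centre: hold it to push the carrier about
- carrier (a joint): travel of the carrier along the stage's +x, away from the robot, 0 (home, against the front stop) to 0.13 m; stays where it is left, about 2 N to move
- saddle (a joint): travel of the saddle, with the carrier on it, along the stage's y, -0.07 to 0.07 m; stays where it is left, about 2 N to move
- button_left (a joint): angle of the yellow turnbutton at the carrier's +y end, turning anticlockwise seen from above: 0 lies along the carrier's x, clear of the frame; 1.571 (its stop) lies along y, across the end of the frame; stays where it is left
- button_left_fin (a point): point on that turnbutton's pivot axis, 76 mm above the table, in its upright grip fin (50 mm long, 10 mm thick, from 55 to 83 mm above the table; at 0 its length lies along the carrier's x). Its bar is 60 mm long, 14 mm wide, its underside 49 mm above the table; the pivot is 110 mm from the carrier's centre. Axes turn with the turnbutton, x along the fin
- button_right (a joint): angle of the yellow turnbutton at the carrier's -y end, turning clockwise seen from above: 0 lies along the carrier's x, clear of the frame; 1.571 (its stop) lies along y, across the end of the frame; stays where it is left
- button_right_fin (a point): point on that turnbutton's pivot axis, 76 mm above the table, in its upright grip fin (50 mm long, 10 mm thick, from 55 to 83 mm above the table; at 0 its length lies along the carrier's x). Its bar is 60 mm long, 14 mm wide, its underside 49 mm above the table; the pivot is 110 mm from the carrier's centre. Axes turn with the turnbutton, x along the fin
- pointer_tip (a point): tip of the red needle pointer fixed over the stage, 68 mm above the table, pointing straight down, 115 mm beyond the carrier's centre when the carrier is home and the saddle central; its axes are the stage's (x away from the robot, y across). It is held by an arm at 195 mm height from a column behind and to the +y side, 105 mm further in x and 130 mm in y
- flux_jar: small round jar, 48 mm across, 50 mm tall; bystander, leave it alone; origin at its underside's centre or its middle
- multimeter: red hand multimeter lying flat, 150 x 78 x 38 mm; bystander, leave it alone; origin at its underside's centre or its middle
- screwdriver: orange-handled screwdriver, 140 mm, lying down; bystander, leave it alone; origin at its underside's centre or its middle
- solder_spool: yellow spool, 56 mm across, 40 mm tall; bystander, leave it alone; origin at its underside's centre or its middle
- phone: black phone lying flat, 140 x 72 x 9 mm; bystander, leave it alone; origin at its underside's centre or its middle
Things that resemble listed ones, but are neither listed nor needed, are in the scene too. Of the things shaped like the board_green, the green one is meant.

How it is judged:
On the way, in this order (a step that is already met when the one before it is completed fails the run):
1. all boards present lie in their own pockets with the frame seated flat on the carrier over them (horizontal distance between board_blue and pocket_blue below 0.006 m and z of board_blue in the frame of pocket_blue below 0.003 m and angle between the x axis of board_blue and the x axis of pocket_blue, either way round below 0.12 rad and horizontal distance between board_green and pocket_green below 0.006 m and z of board_green in the frame of pocket_green below 0.003 m and angle between the x axis of board_green and the x axis of pocket_green, either way round below 0.12 rad and horizontal distance between board_red and pocket_red below 0.006 m and z of board_red in the frame of pocket_red below 0.003 m and angle between the x axis of board_red and the x axis of pocket_red, either way round below 0.12 rad and horizontal distance between frame and frame_seat below 0.007 m and z of frame in the frame of frame_seat below 0.004 m and angle between the x axis of frame and the x axis of frame_seat, either way round below 0.1 rad and angle between the z axis of frame and the z axis of frame_seat, either way round below 0.06 rad and x of frame_handle in the frame of frame_seat below -0.03 m), for 0.2 s.
2. both turnbuttons are turned across the seated frame (all of step 1 and value of joint each of button_left, button_right above 1.35 rad), for 0.2 s.
3. the pointer stands over the white dot of the clamped blue board (within 6 mm) for half a second (horizontal distance between board_blue and pointer_tip below 0.006 m), for 0.5 s.
4. the pointer stands over the white dot of the clamped green board (within 6 mm) for half a second (horizontal distance between board_green and pointer_tip below 0.006 m), for 0.5 s.
5. the pointer stands over the white dot of the clamped red board (within 6 mm) for half a second (horizontal distance between board_red and pointer_tip below 0.006 m), for 0.5 s.
At the end, for the whole second after the job is handed in: Every board present lies in the pocket of its colour (within 6 mm, flat on the floor), the frame seated flat over them (within 7 mm and 4 mm in height, handle on the knob side), both turnbuttons past 1.35 rad across it, and the carrier is within 8 mm of its front stop (all of step 2 and value of joint carrier below 0.008 m); the robot touches nothing.
It fails at once if a bystander is pushed more than 4 cm (distance of any of flux_jar, multimeter, screwdriver, solder_spool, phone from where it was at the start of the episode above 0.04 m).
Of board_blue, board_green, board_red only 2 to 3 are there at a start; the rules pass over those that are not, and their reading is None.
At some moment in a run one of board_blue, board_green, board_red, frame may be knocked a few centimetres aside while the robot is not near it.
Once in a run the grip may slacken for a moment while it holds something.
It also fails if it takes over 208 s, if anything falls off the work surface, if the arm or the gripper's body presses on something with over 40 N, if the wrist force passes 120 N, or if a joint passes its speed limit or range.

## Robot

A 6-joint arm with a two-finger parallel gripper is mounted at the origin on the work surface. World frame = base frame: x ahead of the robot, y to its left, z up, the work surface at z = 0. Lengths are in m, angles in rad, forces in N, time in s.
With the tool pointing down it reaches from about 0.35 to 0.725 m from the base axis. Payload 6 kg.
Tool frame: the origin (TCP) lies at the very end of the fingers, on their centre line; the grasp point (between the pads) lies 19 mm behind it; z points along the fingers, y is the line along which they close (so a half turn about z gives the same grasp; the last joint's range is limited). The gripper opens to 85 mm and grips with 20 to 120 N. Pads are 22 mm wide; open, the fingers measure 114 mm over their backs; the gripper's body (76 mm by 85 mm) begins 54 mm behind the grasp point. The pads swing forward as they close: fully open they stand 13 mm farther back than shut.
Start: joints at [0.334, 0.04, 0.085, 0, -1.615, -0.334], TCP at [0.6, 0, 0.231] pointing down, gripper open.
Joint ranges: [-2.56, 2.56], [-1.29, 2.01], [-1.08, 1.49], [-3.29, 1.98], [-2.81, -0.18], [-2.99, 2.99]. Speed limits (rad/s): [2.57, 2.57, 3.01, 3.14, 3.14, 3.14].

## Interface

Orientations are given as [roll, pitch, yaw] about the fixed x, y, z axes, in that order (R = Rz(yaw) Ry(pitch) Rx(roll)).
In Python, from plant import bot gives the robot as it stands. Calls block until the motion is done:
- bot.move_to(position, orientation): joint-space move of the TCP to a pose.
- bot.move_straight(position, velocity=0.15, rotation=None, f_stop=None): straight line of the TCP; rotation=None keeps the orientation; velocity is the mean speed in m/s. With f_stop (N) it stops when the force on the tool has changed by that much, and returns True; else False.
- bot.move_j(angles): joint-space move.
- bot.set_gripper(opening, force=None): finger opening in m; force is the grip in N (None keeps the last); returns when the fingers have stopped.
- bot.hold(seconds).
- bot.inverse_kinematics(position, orientation): joint angles nearest the present ones, or None.
- bot.snapshot(name): name is "scene" or "side" or "wrist"; returns (picture, depth): 480x640x3 uint8, blue, green, red; 480x640 float32, m along the optical axis (not along the pixel's ray), 0 where there is no reading.
- bot.camera_model(name): a dict with "fx", "fy", "cx", "cy" (pixels), "dist" ([k1, k2, p1, p2, k3] as OpenCV has them; the pictures are not rectified), "T" (4x4, takes a point from camera to world coordinates). Camera axes: x right, y down, z forward; pixel columns grow to the right and rows downward; lengths in m; the calibration is good to about 2 mm. A picture is of the moment at which its call begins: read the wrist's pose just before it. camera_model takes no time and is no camera call; for the wrist camera it gives the pose at the moment of the call.
A pose or a line that the arm cannot do raises bot.Unreachable and nothing moves.
- bot.close_job(): hands the job in; it is judged then, once.
Readings, each from a call of its own:
- bot.get_t(): time.
- bot.get_joints(): joint angles.
- bot.get_dq(): joint speeds.
- bot.get_tau(): joint torques, N m.
- bot.get_eef_pos(): TCP position.
- bot.get_eef_rot(): TCP orientation.
- bot.get_wrist_force(): force on the tool from outside, world axes, zero at the start.
- bot.get_wrist_torque(): the same for the moment, N m.
- bot.get_gripper_width(): finger opening in m.
- bot.get_grasp_force(): force on a finger pad.
Only numpy, scipy, OpenCV 4.12 (cv2) and the standard library are available. Lean on these libraries where they do the work, as an engineer would, in place of code of your own. Each camera call takes 0.05 s, during which the arm holds its last target. There are 200 camera calls.

## Working session

There is one attempt and no reset: what is moved stays moved. The work goes in short steps, each a Python script; the robot and the scene stay as the last script left them, time stands still between calls to the robot, and variables do not carry over. Pictures are saved under pics/ and viewed, at most 14 in all, crops included, and the job is handed in when it is done.

```bash
ls; mkdir -p pics; python3 - <<'E'
from plant import bot
import cv2,numpy as np
for n in ("scene","side","wrist"):
    m=bot.camera_model(n); p,d=bot.snapshot(n)
    cv2.imwrite(f"pics/{n}0.png",p); np.save(f"pics/{n}0.npy",d)
    print(n,m["fx"],m["cx"],m["cy"],m["dist"],np.round(m["T"],3).tolist(), (d>0).mean())
print(bot.get_t(),bot.get_eef_rot())
E
```

```text
pics
scene 473.24251730237967 324.1509646018026 243.4143920417576 [-0.0533199  0.         0.         0.         0.       ] [[0.671, 0.49, -0.556, 1.047], [0.741, -0.428, 0.517, -0.464], [0.015, -0.759, -0.651, 0.762], [0.0, 0.0, 0.0, 1.0]] 0.9958333333333333
side 538.0225147076944 313.24749626949466 242.20227362990977 [-0.15053211  0.          0.          0.          0.        ] [[-0.979, -0.122, 0.165, 0.282], [-0.205, 0.616, -0.76, 0.886], [-0.009, -0.778, -0.628, 0.78], [0.0, 0.0, 0.0, 1.0]] 0.9958268229166667
wrist 384.74956371203774 326.9260817371951 243.09317739264347 [-0.05222874  0.          0.          0.          0.        ] [[-1.0, 0.001, -0.002, 0.6], [0.001, 0.95, 0.314, -0.081], [0.002, 0.314, -0.95, 0.374], [0.0, 0.0, 0.0, 1.0]] 0.9960188802083333
0.15 [ 3.14019813e+00 -1.77699321e-04 -1.57079958e+00]
```

View pics/scene0.png

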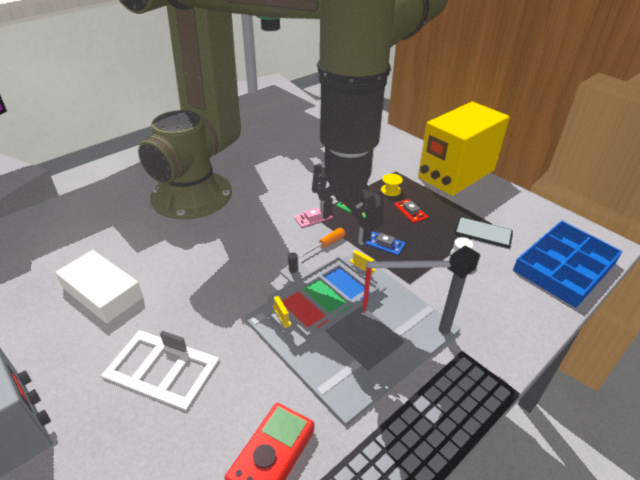

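View pics/side0.png

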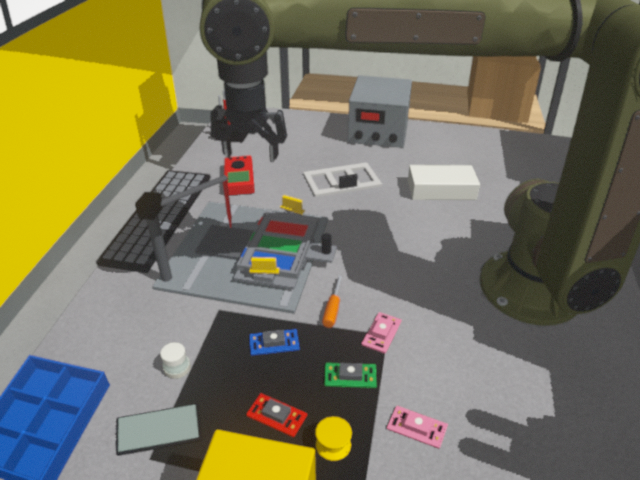

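The scene view shows the carrier with red, green and blue pockets at about (325,295), the frame lying at (162,367) with its handle at (173,342), and the needle at (367,290). The side view shows the real boards on the black mat: blue (275,340), green (350,373) and red (277,411).

Possible confusions:
- **Boards:** pink lookalikes at side (382,330) and (417,425), and the blue tray at (45,415).
- **Red things:** the red multimeter at (238,175).
- **Yellow things:** the spool at (333,437) and the yellow box at (258,460), against the turnbuttons at (264,265) and (291,204).

I choose by saturated red, green or blue plus a dark can.

```bash
cat > h.py <<'E'
from plant import bot
import cv2,numpy as np
def K(m): return np.array([[m["fx"],0,m["cx"]],[0,m["fy"],m["cy"]],[0,0,1.]])
def rays(m,uv):
    q=cv2.undistortPoints(np.asarray(uv,float).reshape(-1,1,2),K(m),np.array(m["dist"],float))[:,0]
    return np.c_[q,np.ones(len(q))]@m["T"][:3,:3].T   # scaled so depth=1
def onplane(m,uv,z):
    r=rays(m,uv); o=m["T"][:3,3]; return o+r*((z-o[2])/r[:,2])[:,None]
def cloud(m,d):
    v,u=np.mgrid[:480,:640]; r=rays(m,np.c_[u.ravel(),v.ravel()])
    P=m["T"][:3,3]+r*d.reshape(-1,1); P[d.ravel()==0]=np.nan
    return P.reshape(480,640,3)
def tri(a,b): # two (model,uv): closest point, gap
    (m1,u1),(m2,u2)=a,b; r1=rays(m1,[u1])[0];r2=rays(m2,[u2])[0];o1=m1["T"][:3,3];o2=m2["T"][:3,3]
    s=np.linalg.lstsq(np.c_[r1,-r2],o2-o1,rcond=None)[0]; p=o1+s[0]*r1;q=o2+s[1]*r2
    return (p+q)/2,np.linalg.norm(p-q)
def snap(n,save=None):
    m=bot.camera_model(n);p,d=bot.snapshot(n)
    if save: cv2.imwrite(f"pics/{save}.png",p)
    return m,p,d,cloud(m,d)
HUE={"red":((0,6),(174,180)),"green":((50,80),),"blue":((100,125),),"yellow":((22,34),)}
def cmask(p,c,smin=130,vmin=60):
    h=cv2.cvtColor(p,cv2.COLOR_BGR2HSV); M=np.zeros(p.shape[:2],bool)
    for a,b in HUE[c]: M|=(h[...,0]>=a)&(h[...,0]<=b)
    return M&(h[...,1]>smin)&(h[...,2]>vmin)
def blobs(M,amin=60):
    n,l,s,c=cv2.connectedComponentsWithStats(M.astype(np.uint8))
    return [(l==i,s[i],c[i]) for i in range(1,n) if s[i][4]>=amin]
E
python3 - <<'E'
from h import *
for n in("side","scene"):
    m=bot.camera_model(n);p=cv2.imread(f"pics/{n}0.png");P=cloud(m,np.load(f"pics/{n}0.npy"))
    for c in HUE:
        for b,s,ct in blobs(cmask(p,c)):
            Q=P[b]; Q=Q[np.isfinite(Q[:,0])]
            print(n,c,s[4],ct.round(),np.median(Q,0).round(3),(np.percentile(Q,95,0)-np.percentile(Q,5,0)).round(3))
m=bot.camera_model("scene");P=cloud(m,np.load("pics/scene0.npy"))
print(P[342,173],P[300,250],P[367,135])
E
```

```text
side red 136 [370. 116.] [ 0.421 -0.542  0.095] [0.046 0.011 0.021]
side red 801 [238. 179.] [ 0.72  -0.222  0.036] [0.12  0.347 0.156]
side red 398 [286. 228.] [ 0.551 -0.061  0.03 ] [0.08  0.035 0.005]
side red 993 [277. 416.] [0.447 0.414 0.006] [0.087 0.058 0.009]
side green 302 [281. 244.] [0.545 0.001 0.03 ] [0.076 0.031 0.005]
side green 660 [351. 377.] [0.341 0.313 0.006] [0.086 0.05  0.008]
side blue 278 [279. 259.] [0.532 0.046 0.03 ] [0.079 0.038 0.005]
side blue 669 [274. 344.] [0.491 0.262 0.006] [0.086 0.06  0.008]
side blue 9722 [ 45. 417.] [0.833 0.506 0.014] [0.155 0.194 0.036]
side yellow 33698 [ 74. 118.] [ 1.794 -0.991 -0.245] [0.016 1.402 0.773]
side yellow 268 [292. 204.] [ 0.546 -0.102  0.068] [0.043 0.015 0.03 ]
side yellow 398 [264. 266.] [0.551 0.117 0.068] [0.047 0.011 0.031]
side yellow 6183 [274. 454.] [0.405 0.571 0.18 ] [0.143 0.178 0.179]
scene red 67 [436. 148.] [0.4   0.547 0.122] [0.033 0.007 0.02 ]
scene red 252 [411. 212.] [0.47  0.394 0.006] [0.089 0.054 0.01 ]
scene red 165 [366. 288.] [0.659 0.003 0.143] [0.007 0.005 0.1  ]
scene red 722 [303. 309.] [ 0.547 -0.055  0.031] [0.077 0.041 0.004]
scene red 65 [ 18. 386.] [ 0.421 -0.544  0.106] [0.049 0.002 0.018]
scene red 2437 [270. 453.] [ 0.748 -0.288  0.036] [0.079 0.129 0.015]
scene green 581 [325. 295.] [0.55  0.005 0.032] [0.076 0.039 0.004]
scene blue 5173 [567. 262.] [0.842 0.51  0.02 ] [0.151 0.217 0.036]
scene blue 273 [386. 245.] [0.514 0.241 0.007] [0.079 0.062 0.008]
scene blue 589 [345. 283.] [0.549 0.061 0.031] [0.078 0.041 0.004]
scene yellow 5357 [464. 145.] [0.463 0.602 0.136] [0.12  0.204 0.168]
scene yellow 387 [391. 184.] [0.355 0.431 0.025] [0.05  0.051 0.041]
scene yellow 233 [360. 260.] [0.547 0.106 0.073] [0.038 0.013 0.032]
scene yellow 290 [281. 311.] [ 0.553 -0.113  0.073] [0.05  0.017 0.033]
[ 0.4496434  -0.29620472  0.03430966] [ 0.42860682 -0.10616876 -0.00150473] [ 0.4290315  -0.37255099  0.00257885]
```

View pics/wrist0.png

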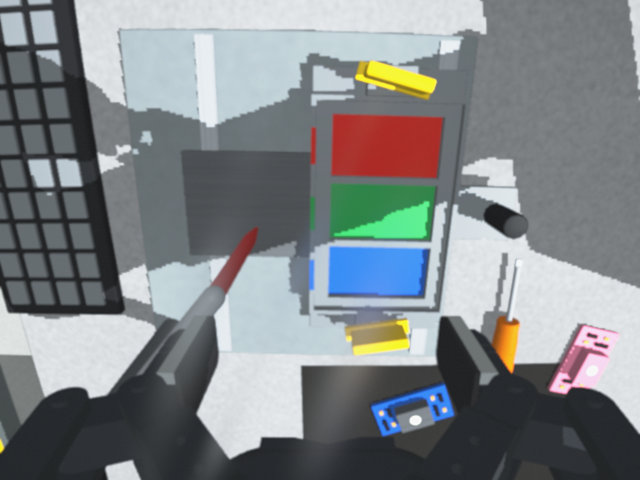

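The wrist view shows the pockets red (388,146), green (385,211) and blue (378,271), the knob (506,220), the fins at (397,79) and (378,337), and the needle running up to (255,230). Next, two wrist views over the boards and one over the carrier.

```bash
cat >> h.py <<'E'
PI=np.pi
def near_yaw(y): # IK choice between yaw and yaw+pi: camera side preferences left to caller
    return (y+PI)%(2*PI)-PI
def boards(m,p,P,zdot=.02):
    """colour blobs at board size -> dict c:(dot uv, body centre, yaw, dot world on zdot, depth z of dot)"""
    out={}
    g=cv2.cvtColor(p,cv2.COLOR_BGR2HSV)
    white=(g[...,1]<60)&(g[...,2]>140)
    for c in("blue","green","red"):
        M=cmask(p,c)&(P[...,2]>-.01)&(P[...,2]<.05)
        M=cv2.morphologyEx(M.astype(np.uint8),cv2.MORPH_CLOSE,np.ones((3,3)))
        best=None
        for b,s,ct in blobs(M,150):
            uv=np.argwhere(b)[:,::-1]
            hull=cv2.convexHull(uv.astype(np.int32)); W=onplane(m,hull[:,0],P[b][:,2][np.isfinite(P[b][:,2])].mean())[:,:2]
            (cx,cy),(w,h),a=cv2.minAreaRect(W.astype(np.float32))
            if h>w: w,h,a=h,w,a+90
            if not(.075<w<.105 and .035<h<.065): continue
            hm=np.zeros(M.shape,np.uint8); cv2.fillConvexPoly(hm,hull,1)
            D=[q for q in blobs((hm>0)&white,25)]
            D=[q for q in D if q[1][2]<1.7*q[1][3]+2 and q[1][3]<1.7*q[1][2]+2]
            if not D: continue
            d=max(D,key=lambda q:q[1][4]); uvd=d[2]
            out.setdefault(c,[]).append(dict(uv=uvd,ctr=np.array([cx,cy]),size=(w,h),yaw=np.deg2rad(a),dot=onplane(m,[uvd],zdot)[0],dz=np.nanmedian(P[d[0]][:,2])))
    return out
E
python3 - <<'E'
from h import *
ms=[]
for i,(x,y) in enumerate([(.43,.33),(.48,.30)]):
    bot.move_to([x,y,.25],[PI,0,-PI/2]); bot.hold(.2)
    m,p,d,P=snap("wrist",f"bd{i}"); np.save(f"pics/bd{i}.npy",d); B=boards(m,p,P); ms.append((m,B))
    for c in B:
        for b in B[c]: print(i,c,b["uv"].round(1),b["ctr"].round(4),np.round(b["size"],3),round(b["yaw"],3),b["dot"].round(4),round(b["dz"],4))
for c in ms[0][1]:
    if c in ms[1][1]: print(c,tri((ms[0][0],ms[0][1][c][0]["uv"]),(ms[1][0],ms[1][1][c][0]["uv"])))
print(bot.get_t())
E
```

```text
0 blue [255.4 119.9] [0.4971 0.2514] [0.092 0.05 ] 0.346 [0.4967 0.2509 0.02  ] 0.0205
0 green [416.4 171.5] [0.3447 0.2991] [0.091 0.05 ] 0.151 [0.3439 0.2991 0.02  ] 0.0206
0 red [306.8 273. ] [0.452  0.4042] [0.093 0.051] 2.88 [0.4517 0.4047 0.02  ] 0.0206
1 blue [308.5 151.4] [0.4971 0.2514] [0.092 0.05 ] 0.348 [0.4971 0.2512 0.02  ] 0.0206
1 green [463.2 201. ] [0.3447 0.299 ] [0.091 0.05 ] 0.149 [0.3442 0.299  0.02  ] 0.0206
1 red [352.6 297.6] [0.4522 0.4042] [0.093 0.052] 2.88 [0.452  0.4046 0.02  ] 0.0206
blue (array([0.49698706, 0.251137  , 0.01908116]), np.float64(0.0004279384147112987))
green (array([0.34351928, 0.29934118, 0.01819731]), np.float64(1.6481533159575923e-05))
red (array([0.45182756, 0.40566138, 0.01773314]), np.float64(3.519839474584092e-05))
2.3833
```

View pics/bd0.png

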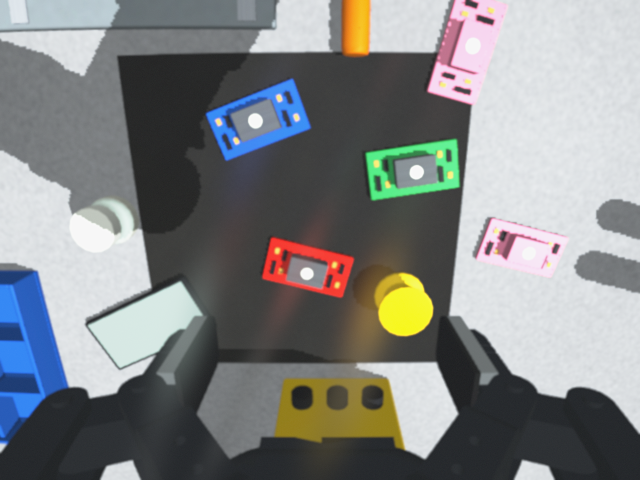

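The bench view shows dots at blue (255,120), green (416,171) and red (307,273), each with a dark can. The pink lookalikes at (472,45) and (528,253) are clearly different. Two-view heights of 18–19 mm agree with the text's 20 mm. Now the carrier.

```bash
cat >> h.py <<'E'
def pockets(m,p,P):
    out={}
    for c in("blue","green","red"):
        M=cmask(p,c,100,30)&(np.abs(P[...,2]-.03)<.012)
        M=cv2.morphologyEx(M.astype(np.uint8),cv2.MORPH_OPEN,np.ones((5,5)))
        bs=blobs(M,600)
        if not bs: continue
        b=max(bs,key=lambda q:q[1][4])
        hull=cv2.convexHull(np.argwhere(b[0])[:,::-1].astype(np.int32))[:,0]
        uvr=cv2.minAreaRect(hull.astype(np.float32))[0]
        (cx,cy),(w,h),a=cv2.minAreaRect(onplane(m,hull,.03)[:,:2].astype(np.float32))
        if h>w:w,h,a=h,w,a+90
        out[c]=(np.array([cx,cy]),(w,h),(a+90)%180-90,np.array(uvr),np.nanmedian(P[b[0]][:,2]))
    return out
def fins(m,p,P):
    out=[]
    M=cmask(p,"yellow",100,60)&(P[...,2]>.078)&(P[...,2]<.092)
    for b,s,ct in blobs(M,100):
        hull=cv2.convexHull(np.argwhere(b)[:,::-1].astype(np.int32))[:,0]
        (cx,cy),(w,h),a=cv2.minAreaRect(onplane(m,hull,.083)[:,:2].astype(np.float32))
        if h>w:w,h,a=h,w,a+90
        out.append((np.round([cx,cy],4),np.round((w,h),3),round((a+90)%180-90,1)))
    return out
E
python3 - <<'E'
from h import *
R=[]
for i,(x,y) in enumerate([(.55,-.03),(.50,.04)]):
    bot.move_to([x,y,.26],[PI,0,PI]); bot.hold(.2)
    m,p,d,P=snap("wrist",f"ca{i}"); Q=pockets(m,p,P); R.append((m,Q))
    for c in Q: print(i,c,Q[c][0].round(4),np.round(Q[c][1],3),round(Q[c][2],2),Q[c][4].round(4))
    print(fins(m,p,P))
for c in R[0][1]: print(c,tri((R[0][0],R[0][1][c][3]),(R[1][0],R[1][1][c][3])))
# needle: lowest red points in scene and side
T=[]
for n in("scene","side"):
    m,p,d,P=snap(n,n+"1")
    M=cmask(p,"red",110,40)&(P[...,0]>.6)&(P[...,0]<.72)&(abs(P[...,1])<.06)&(P[...,2]>.05)&(P[...,2]<.19)
    uv=np.argwhere(M)[:,::-1]; print(n,len(uv))
    if len(uv)>20:
        low=uv[uv[:,1]>=uv[:,1].max()-3]; 
        u=[low[:,0].mean(),uv[:,1].max()+.5];T.append((m,u)); print(u,P[M][:,:2].mean(0),np.nanmin(P[M][:,2]))
if len(T)==2: print(tri(*T))
# frame from scene
print(bot.get_t())
E
```

```text
0 blue [0.5523 0.0605] [0.093 0.052] -1.46 0.031
0 green [0.5508 0.0019] [0.093 0.051] -1.38 0.031
0 red [ 0.5491 -0.0567] [0.094 0.052] -1.39 0.0311
[(array([ 0.5463, -0.1073]), array([0.05 , 0.011]), -14.9), (array([0.5515, 0.1099]), array([0.051, 0.012]), 9.0)]
1 blue [0.5528 0.0591] [0.092 0.053] -1.38 0.031
1 green [0.551  0.0011] [0.092 0.052] -1.62 0.031
1 red [ 0.5497 -0.0576] [0.093 0.051] -1.61 0.031
[(array([ 0.5461, -0.107 ]), array([0.051, 0.011]), -15.0), (array([0.5512, 0.1106]), array([0.05 , 0.011]), 8.8)]
blue (array([0.54841336, 0.05887726, 0.03851591]), np.float64(0.0009038466237293085))
green (array([0.54706451, 0.00166019, 0.03807776]), np.float64(0.0007749195930375223))
red (array([ 0.54546405, -0.05582542,  0.03867532]), np.float64(0.00021009097535458043))
scene 185
[np.float64(364.3333333333333), np.float64(313.5)] [0.65916358 0.00340305] 0.06871295784034348
side 150
[np.float64(229.57142857142858), np.float64(225.5)] [0.65728926 0.01136883] 0.07736066626464155
(array([0.66058104, 0.004791  , 0.06998413]), np.float64(0.0017096752698914533))
4.6917
```

View pics/ca0.png

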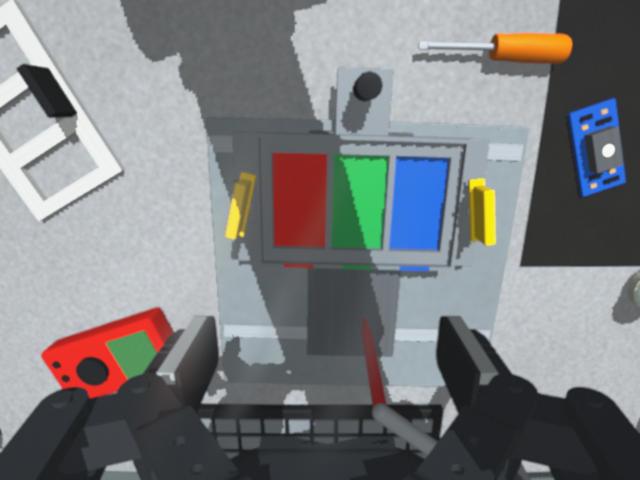

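The carrier is home with a yaw of about -1.5°. The fins at (240,207) and (482,212) are already turned about 0.2 rad. The frame is at left, (50,110). I cancel the hand-eye bias by viewing the carrier from opposite yaws.

```bash
python3 - <<'E'
from h import *
for yaw in(PI,0):
    bot.move_to([.55,0,.26],[PI,0,yaw]); bot.hold(.3)
    m,p,d,P=snap("wrist",f"cb{int(yaw)}"); Q=pockets(m,p,P)
    for c in Q: print(c,Q[c][0].round(4),np.round(Q[c][1],3),round(Q[c][2],2))
    print(fins(m,p,P),bot.get_joints().round(2),m["T"][:3,3].round(3))
    for b,s,ct in blobs(cmask(p,"red",110,40)&(P[...,0]>.6)&(P[...,2]>.05),20):
        print("needle",s,P[b][np.nanargmin(P[b][:,2])].round(4))
print(bot.get_t())
E
```

```text
blue [0.5522 0.0601] [0.094 0.052] -1.5
green [0.5507 0.0019] [0.093 0.051] -1.08
red [ 0.549  -0.0571] [0.094 0.052] -1.44
[(array([ 0.5462, -0.1073]), array([0.051, 0.011]), -14.8), (array([0.5517, 0.1105]), array([0.05 , 0.011]), 8.1)] [ 0.37 -0.09  0.01 -0.   -1.67 -1.94] [0.469 0.    0.404]
needle [330 318  10  85 681] [0.6551 0.0071 0.0728]
blue [0.5505 0.0606] [0.094 0.051] -1.52
green [0.5492 0.0016] [0.093 0.052] -1.2
red [ 0.5476 -0.0569] [0.094 0.052] -1.39
[(array([0.5533, 0.1105]), array([0.049, 0.011]), 7.9), (array([ 0.5476, -0.1072]), array([0.05 , 0.012]), -14.6)] [ 0.37 -0.09  0.01  0.   -1.67  1.21] [ 0.631 -0.     0.403]
needle [308  69  16  16 160] [0.6551 0.0034 0.0985]
8.4083
```

```bash
cat >> h.py <<'E'
C=np.array([.5499,.0017]); CY=-.0255; BX=.00075
ex=np.array([np.cos(CY),np.sin(CY)]); ey=np.array([-ex[1],ex[0]])
POCK={"blue":C+.058*ey,"green":C,"red":C-.058*ey}
def tx(yaw): return np.array([np.cos(yaw),np.sin(yaw)])
def campi(yaw): # equal-mod-pi yaw with the camera towards the robot
    return yaw if np.cos(yaw)<0 else yaw+PI
def find(c,yaw,zdot):
    m,p,d,P=snap("wrist"); B=boards(m,p,P,zdot).get(c,[])
    if not B: cv2.imwrite("pics/miss.png",p); return None
    b=B[0]; b["dot"]=b["dot"][:2]+BX*tx(yaw); return b
def pick_board(c,xy,yaw):
    yaw=campi(yaw)
    bot.move_to([*xy,.22],[PI,0,yaw]); bot.set_gripper(.06,60); bot.hold(.2)
    b=find(c,yaw,.02); assert b is not None
    print(c,"seen",b["dot"].round(4),b["ctr"].round(4),round(b["yaw"],3),round(b["dz"],4))
    yaw=min([b["yaw"]+k*PI for k in(-1,0,1,2)],key=lambda a:abs(a-yaw)); x,y=b["dot"]
    bot.move_straight([x,y,.06],.25,rotation=[PI,0,yaw])
    hit=bot.move_straight([x,y,.009],.06,f_stop=15)
    print("hit",hit,bot.get_eef_pos().round(4)); bot.set_gripper(.02,60)
    print("w",bot.get_gripper_width(),bot.get_grasp_force())
    bot.move_straight([x,y,.15],.2); print("lifted w",bot.get_gripper_width())
def place_board(c):
    yaw=CY+PI; x,y=POCK[c]
    bot.move_straight([x,y,.15],.25,rotation=[PI,0,yaw])
    w=bot.get_gripper_width(); print("w",w,bot.get_eef_pos().round(4))
    if w<.024: print("LOST"); return False
    bot.move_straight([x,y,.055],.2)
    hit=bot.move_straight([x,y,.037],.03,f_stop=6)
    print("down",hit,bot.get_eef_pos().round(4)); bot.set_gripper(.042)
    bot.move_straight([x,y,.12],.2); bot.move_straight([x,y,.24],.3); bot.hold(.2)
    b=find(c,yaw,.05)
    if b: 
        e=b["dot"]-POCK[c]; print("PLACED",c,"err",e.round(4),"yaw",round((b["yaw"]-CY+PI/2)%PI-PI/2,3),"dz",round(b["dz"],4))
    print("t",bot.get_t()); return True
E
python3 - <<'E'
from h import *
bot.move_to([.5,.15,.25],[PI,0,PI])
pick_board("blue",(.497,.2515),.347); place_board("blue")
E
```

```text
blue seen [0.4962 0.2511] [0.497  0.2514] 0.347 0.0206
hit False [0.4965 0.2513 0.0095]
w 0.02616652405671678 61.28019690513611
lifted w 0.026254029105159494
w 0.026249801308549328 [0.5511 0.0602 0.1495]
down True [0.5518 0.0596 0.0397]
PLACED blue err [-0.0037  0.0032] yaw -0.001 dz 0.0506
t 19.2333
```

```bash
python3 - <<'E'
from h import *
for yaw in(PI+CY,CY):
    bot.move_to([.55,0,.26],[PI,0,yaw]); bot.hold(.3)
    m,p,d,P=snap("wrist",f"cc{int(yaw)}"); Q=pockets(m,p,P)
    for c in Q: print(c,Q[c][0].round(4),np.round(Q[c][1],3),round(Q[c][2],2))
    print(fins(m,p,P)); B=boards(m,p,P,.05)
    for c in B: print(c,[(b["dot"].round(4),b["ctr"].round(4),b["uv"].round()) for b in B[c]])
E
```

```text
blue [0.5525 0.0601] [0.093 0.052] -1.4
green [0.5511 0.0013] [0.093 0.051] -1.57
red [ 0.5495 -0.0572] [0.093 0.052] -1.42
[(array([ 0.5469, -0.1074]), array([0.05 , 0.011]), -15.0), (array([0.552 , 0.1104]), array([0.05 , 0.011]), 8.9)]
blue [(array([0.5526, 0.0595, 0.05  ]), array([0.5515, 0.0593]), array([390., 208.]))]
blue [0.5508 0.0603] [0.093 0.051] -1.51
green [0.5492 0.0016] [0.093 0.052] -1.42
red [ 0.5481 -0.057 ] [0.094 0.052] -1.42
[(array([ 0.5479, -0.1074]), array([0.05 , 0.011]), -15.0), (array([0.5536, 0.1105]), array([0.05 , 0.011]), 8.3)]
blue [(array([0.5526, 0.0596, 0.05  ]), array([0.5521, 0.0593]), array([263., 205.]))]
green [(array([0.3665, 0.2752, 0.05  ]), array([0.3455, 0.2984]), array([ 86., 373.]))]
```

View pics/cc3.png

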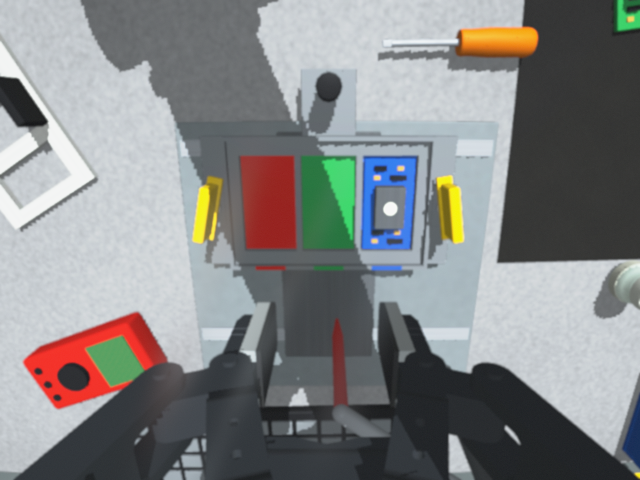

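The board is properly seated: dot at (390,208), inside the blue pocket, within about 1.5 mm. The earlier error figure came from an unsettled arm. Continuing with green and red.

```bash
sed -i 's/bot.move_straight(\[x,y,.24\],.3); bot.hold(.2)/bot.move_straight([x,y,.25],.3); bot.hold(.5)/' h.py; python3 - <<'E'
from h import *
bot.move_to([.45,.2,.25],[PI,0,PI])
pick_board("green",(.344,.299),.15)
print(place_board("green"))
E
```

```text
green seen [0.3424 0.2993] [0.3441 0.299 ] 0.151 0.0207
hit True [0.3425 0.2989 0.0128]
w 0.019835869256382217 0.0
lifted w 0.020253859431401396
w 0.020111048661920393 [0.5496 0.0023 0.1501]
LOST
False
```

```bash
python3 - <<'E'
from h import *
bot.set_gripper(.06); bot.move_straight([.45,.2,.25],.3)
bot.move_to([.36,.28,.25],[PI,0,PI]); bot.hold(.4)
m,p,d,P=snap("wrist","g1"); B=boards(m,p,P)
for c in B: print(c,[(b["dot"].round(4),b["ctr"].round(4),round(b["yaw"],3),b["dz"],b["uv"].round()) for b in B[c]])
print(bot.get_t())
E
```

```text
green [(array([0.3702, 0.3239, 0.02  ]), array([0.3709, 0.3234]), np.float64(0.216), np.float64(0.02063762123060789), array([372., 212.]))]
red [(array([0.4512, 0.4049, 0.02  ]), array([0.4516, 0.4043]), np.float64(2.88), np.float64(0.0203644778864866), array([445., 286.]))]
34.0333
```

View pics/g1.png

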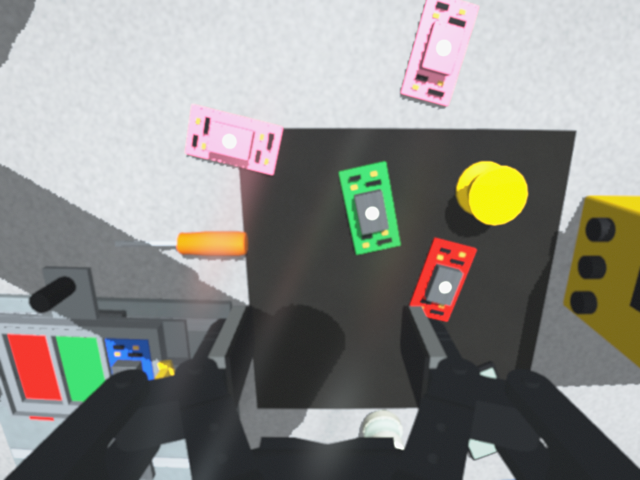

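The green board was knocked aside: its dot is now at (372,212), about 36 mm from before. I retry with the new pose and a longer settle.

```bash
sed -i 's/set_gripper(.06,60); bot.hold(.2)/set_gripper(.06,60); bot.hold(.4)/; s/; x,y=b\["dot"\]$/; x,y=(b["dot"]+b["ctr"]+BX*tx(yaw))\/2/' h.py; python3 - <<'E'
from h import *
pick_board("green",(.3703,.3237),.216)
if bot.get_gripper_width()>.024: print(place_board("green"))
E
```

```text
green seen [0.3668 0.3266] [0.3712 0.3236] 0.22 0.0208
hit False [0.3689 0.3253 0.0095]
w 0.025808028062480396 61.33297920227051
lifted w 0.026388895373646575
w 0.026248927385384466 [0.5496 0.0024 0.1501]
down True [0.5511 0.0019 0.0458]
PLACED green err [ 0.0025 -0.0002] yaw 0.009 dz 0.0549
t 42.725
True
```

```bash
python3 - <<'E'
from h import *
m,p,d,P=snap("wrist"); B=boards(m,p,P,.05)
for c in B: print(c,[(b["dot"].round(4),b["ctr"].round(4),round(b["yaw"],3),b["dz"].round(4),b["uv"].round(),np.round(b["size"],3)) for b in B[c]])
cv2.imwrite("pics/g2.png",cv2.resize(p[120:320,220:480],None,fx=3,fy=3))
print(fins(m,p,P))
E
```

```text
blue [(array([0.5538, 0.0596, 0.05  ]), array([0.5523, 0.0592]), np.float64(3.114), np.float64(0.0508), array([391., 212.]), array([0.091, 0.05 ]))]
green [(array([0.5532, 0.0015, 0.05  ]), array([0.5518, 0.0014]), np.float64(3.125), np.float64(0.0548), array([327., 213.]), array([0.094, 0.049]))]
[(array([0.553 , 0.1102]), array([0.05, 0.01]), 8.4), (array([ 0.5477, -0.1073]), array([0.05 , 0.011]), -14.8)]
```

View pics/g2.png

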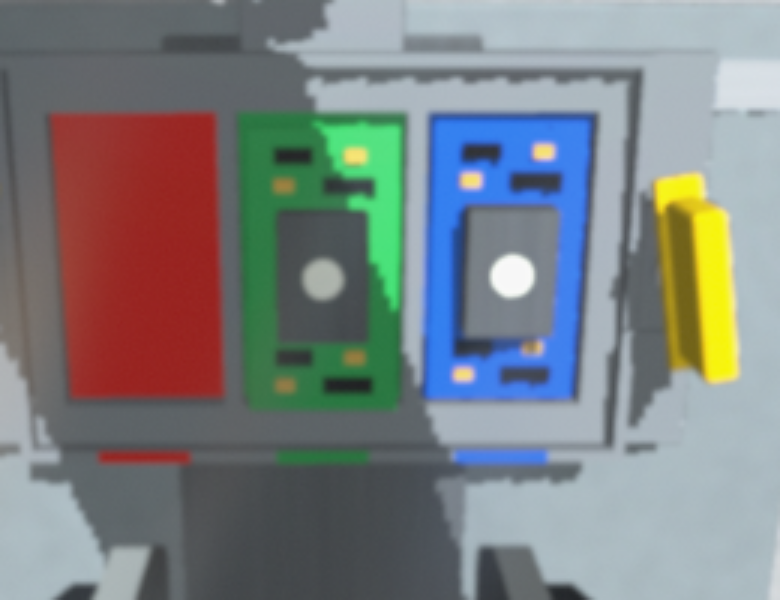

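The green board overhangs the far (+x) end wall: its dot is at crop (322,279) and its end sits on the wall at row 405. I regrip it and shift it -2.5 mm in x.

```bash
cat >> h.py <<'E'
def nudge(c,dx,dy):
    x,y=POCK[c]; yaw=CY+PI; bot.set_gripper(.042,60)
    bot.move_straight([x,y,.08],.25,rotation=[PI,0,yaw]); print(bot.move_straight([x,y,.044],.05,f_stop=15)); bot.set_gripper(.02,60)
    print("w",bot.get_gripper_width())
    bot.move_straight([x,y,.050],.05); bot.move_straight([x+dx,y+dy,.050],.05)
    h=bot.move_straight([x+dx,y+dy,.039],.02,f_stop=6); print("down",h,bot.get_eef_pos().round(4))
    bot.set_gripper(.042); bot.move_straight([x,y,.12],.2); bot.move_straight([x,y,.25],.3); bot.hold(.5)
    m,p,d,P=snap("wrist"); B=boards(m,p,P,.05)
    for c in B: print(c,[(b["dot"].round(4),b["ctr"].round(4),round(b["yaw"],3),b["dz"].round(4)) for b in B[c]])
    print("t",bot.get_t())
E
python3 -c "
from h import *
nudge('green',-.003,0)"
```

```text
False
w 0.02574249716690253
down True [0.5475 0.0017 0.0438]
blue [(array([0.5538, 0.0598, 0.05  ]), array([0.5525, 0.0593]), np.float64(3.115), np.float64(0.0508))]
green [(array([0.5511, 0.0013, 0.05  ]), array([0.5501, 0.0014]), np.float64(3.119), np.float64(0.0511))]
t 47.8667
```

Green is now seated. For red I use the outline centre alone, since it proved right at close range.

```bash
sed -i 's/x,y=(b\["dot"\]+b\["ctr"\]+BX\*tx(yaw))\/2/x,y=b["ctr"]+BX*tx(yaw)/' h.py; python3 - <<'E'
from h import *
bot.move_straight([.5,.15,.25],.3)
pick_board("red",(.452,.4045),2.88)
if bot.get_gripper_width()>.024: print(place_board("red"))
E
```

```text
red seen [0.4513 0.4048] [0.4516 0.4048] 2.88 0.021
hit False [0.4511 0.4052 0.0095]
w 0.026251361885625202 61.509196758270264
lifted w 0.026147154997341337
w 0.026256082867224816 [ 0.5483 -0.0557  0.15  ]
down True [ 0.5489 -0.0564  0.0397]
PLACED red err [ 0.0007 -0.0004] yaw 0.001 dz 0.0511
t 58.5417
True
```

```bash
cat >> h.py <<'E'
def frame(m,p,P,z0=0.,box=None):
    M=(P[...,2]>z0+.0045)&(P[...,2]<z0+.014)&np.isfinite(P[...,0])
    H=(P[...,2]>z0+.030)&(P[...,2]<z0+.05)&(p.max(2)<110)
    if box is not None:
        i=(np.abs(P[...,0]-box[0])<box[2])&(np.abs(P[...,1]-box[1])<box[2]); M&=i; H&=i
    k=np.ones((3,3),np.uint8); M=cv2.morphologyEx(M.astype(np.uint8),cv2.MORPH_OPEN,k)
    b=max(blobs(M,500),key=lambda q:q[1][4]); W=onplane(m,np.argwhere(b[0])[:,::-1],z0+.008)[:,:2].astype(np.float32)
    (cx,cy),(w,h),a=cv2.minAreaRect(W)
    if h>w: w,h,a=h,w,a+90       # long side = frame y
    T=(H&(P[...,2]>z0+.041)); hb=max(blobs(T,20),key=lambda q:q[1][4])
    hc=onplane(m,[hb[2]],z0+.044)[0][:2]; hp=cv2.minAreaRect(onplane(m,np.argwhere(hb[0])[:,::-1],z0+.044)[:,:2].astype(np.float32))
    yaw=np.deg2rad(a)-PI/2; c=np.array([cx,cy])
    if (hc-c)@tx(yaw)>0: yaw+=PI
    return dict(c=c,size=(w,h),yaw=(yaw+PI)%(2*PI)-PI,h=hc,hrect=hp,huv=hb[2],uv=b[2],zt=np.median(P[b[0]][:,2]),hz=np.nanpercentile(P[H][:,2],95))
E
python3 - <<'E'
from h import *
bot.move_to([.45,-.25,.28],[PI,0,PI]); bot.hold(.4)
m,p,d,P=snap("wrist","f0")
try:
    f=frame(m,p,P,0,(.43,-.3,.17)); print(f)
except Exception as e: print(e)
print(bot.get_t())
E
```

```text
{'c': array([ 0.46606842, -0.33566675]), 'size': (0.1849074363708496, 0.11771906912326813), 'yaw': np.float64(-1.0896975075840865), 'h': array([ 0.44302806, -0.29281825]), 'hrect': ((0.44343462586402893, -0.2926928699016571), (0.049374885857105255, 0.010769172571599483), 26.591474533081055), 'huv': array([283.8371134 , 193.82268041]), 'uv': array([244.88535958, 202.38631026]), 'zt': np.float64(0.008603715859288652), 'hz': np.float64(0.046836441246567426)}
59.875
```

View pics/f0.png

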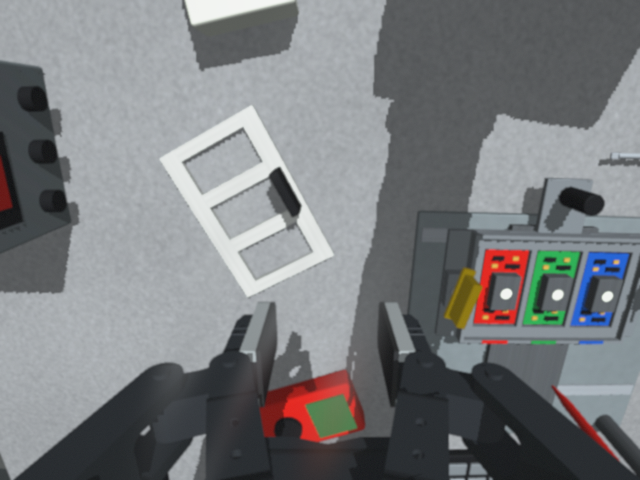

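The frame is clear: centre (245,202), handle (284,194). Its size is 185x118 mm, and the handle is exactly where the outline predicts. I pick it up, rotate it in place and carry it over.

```bash
cat >> h.py <<'E'
def pick_frame(f):
    fy=f["yaw"]; x,y=f["c"]-.0485*tx(fy)+BX*np.array([-1,0]); ty=fy-PI/2
    bot.set_gripper(.05,110); bot.move_to([x,y,.12],[PI,0,ty]); bot.move_straight([x,y,.06],.2)
    print("hit",bot.move_straight([x,y,.015],.06,f_stop=15)); bot.set_gripper(.0,110)
    print("w",bot.get_gripper_width(),bot.get_grasp_force())
    bot.move_straight([x,y,.15],.12); bot.move_straight([x,y,.151],.05,rotation=[PI,0,CY-PI/2])
    print("w",bot.get_gripper_width(),bot.get_eef_pos().round(4))
E
python3 - <<'E'
from h import *
m,p,d,P=snap("wrist"); f=frame(m,p,P,0,(.43,-.3,.17)); print(f["c"])
pick_frame(f)
hx,hy=C-.0485*ex
bot.move_straight([hx-.03,hy,.15],.2); bot.hold(.3)
print("w",bot.get_gripper_width(),bot.get_t())
for n in("side","scene"): snap(n,"f1"+n)
E
```

```text
[ 0.4660297  -0.33567214]
hit False
w 0.008135978127109032 107.73957967758179
w 0.008019234435867034 [ 0.4428 -0.2926  0.1508]
w 0.008005240544931493 67.1
```

View pics/f1side.png

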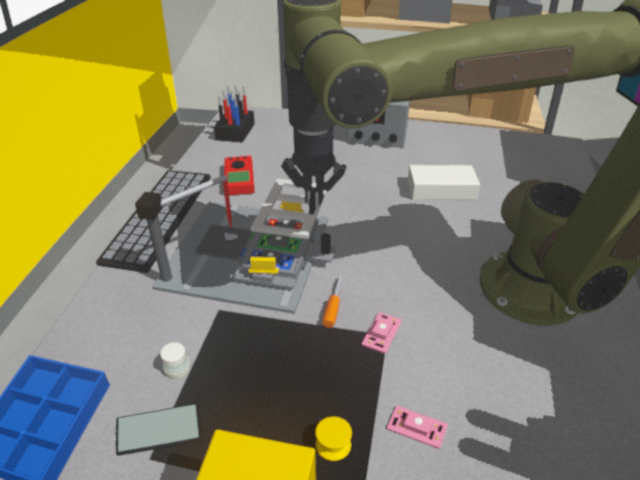

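The frame is held over the carrier at (290,208). I check its tilt by a plane fit on the depth.

```bash
cat >> h.py <<'E'
def plane(n,c,zlo,zhi,r=.13):
    m,p,d,P=snap(n); p=p.astype(int)
    M=(P[...,2]>zlo)&(P[...,2]<zhi)&(abs(P[...,0]-c[0])<.075)&(abs(P[...,1]-c[1])<r)&(p.min(2)>90)&(p.max(2)-p.min(2)<40)
    Q=P[M]
    for _ in range(5):
        s=np.linalg.lstsq(np.c_[Q[:,:2]-c,np.ones(len(Q))],Q[:,2],rcond=None)[0]
        e=Q[:,2]-np.c_[Q[:,:2]-c,np.ones(len(Q))]@s; Q=Q[abs(e)<max(.002,2*e.std())]
    print(n,"plane slope",s[:2].round(4),"z",s[2].round(4),"n",len(Q),"ext",Q.min(0).round(4),Q.max(0).round(4)); return Q
E
python3 - <<'E'
from h import *
c=C-.03*ex
for n in("side","scene"): plane(n,c,.10,.19)
E
```

```text
side plane slope [ 0.0012 -0.0018] z 0.1418 n 1368 ext [ 0.4601 -0.0933  0.139 ] [0.5805 0.1007 0.1445]
scene plane slope [-0.0037 -0.0003] z 0.1432 n 1977 ext [ 0.4586 -0.0925  0.1408] [0.5807 0.0953 0.1455]
```

The frame is level and centred. Lowering it onto the seat.

```bash
python3 - <<'E'
from h import *
hx,hy=C-.0485*ex
bot.move_straight([hx,hy,.15],.1); bot.move_straight([hx,hy,.066],.15)
h=bot.move_straight([hx,hy,.051],.02,f_stop=8); print(h,bot.get_eef_pos().round(4),bot.get_wrist_force().round(1),bot.get_gripper_width())
for n in("side","scene"): plane(n,C,.036,.07,.1)
print(bot.get_t())
E
```

```text
True [0.5016 0.0029 0.0535] [ 2.  -0.7  3.1] 0.008621744634671073
side plane slope [-0.0001  0.0004] z 0.0454 n 1114 ext [ 0.4894 -0.0977  0.0429] [0.6164 0.1016 0.0479]
scene plane slope [-0.004  -0.0011] z 0.0466 n 2293 ext [ 0.4837 -0.0983  0.0434] [0.6191 0.1017 0.0497]
69.175
```

Seated: top at 46 mm and level. Releasing, then turning the buttons.

```bash
cat >> h.py <<'E'
def button(xy,a0,a1):
    x,y=xy; bot.set_gripper(.045,50)
    bot.move_to([x,y,.16],[PI,0,a0]); print("hit",bot.move_straight([x,y,.062],.15,f_stop=15)); bot.set_gripper(0,50)
    print("w",bot.get_gripper_width())
    n=5
    for i in range(1,n+1):
        bot.move_straight([x,y,.062+.0004*(i%2)],.05,rotation=[PI,0,a0+(a1-a0)*i/n])
    print("rot",bot.get_eef_rot().round(3),"w",bot.get_gripper_width(),"F",bot.get_wrist_force().round(1),bot.get_wrist_torque().round(2))
    bot.set_gripper(.05); bot.move_straight([x,y,.16],.2); print("t",bot.get_t())
E
python3 - <<'E'
from h import *
hx,hy=C-.0485*ex
bot.set_gripper(.04); bot.move_straight([hx,hy,.2],.2)
bot.hold(.3); m,p,d,P=snap("wrist"); 
for f in fins(m,p,P): print(f)
button(C+.11*ey,.15-PI,CY+PI/2-PI+.03)
E
```

```text
(array([ 0.5487, -0.1081]), array([0.05, 0.01]), -15.5)
(array([0.5372, 0.1068]), array([0.016, 0.014]), -1.5)
hit False
w 0.008811306903302155
rot [-3.14   0.    -1.572] w 0.00877343970671773 F [ 2.2 -2.4  5.1] [-0.56 -0.55 -0.43]
t 76.9167
```

```bash
python3 - <<'E'
from h import *
bot.move_straight([.53,0,.2],.25)
button(C-.11*ey,-.265,CY-PI/2-.03)
bot.move_to([.55,0,.26],[PI,0,PI+CY]); bot.hold(.4)
m,p,d,P=snap("wrist","bt")
for f in fins(m,p,P): print(f)
B=boards(m,p,P,.05); print({c:[(b["dot"].round(4)) for b in B[c]] for c in B})
for n in("side","scene"): plane(n,C,.036,.07,.1)
E
```

```text
hit False
w 0.008804345832889455
rot [-3.14 -0.   -1.62] w 0.008806991250387744 F [1.6 2.  5. ] [ 0.45 -0.61  0.48]
t 83.5833
(array([ 0.5468, -0.1076]), array([0.05 , 0.011]), 88.3)
(array([0.5516, 0.1101]), array([0.051, 0.011]), 88.6)
{'red': [array([ 0.5482, -0.0569,  0.05  ])]}
side plane slope [ 0.0003 -0.0013] z 0.0453 n 1605 ext [ 0.4854 -0.0981  0.0425] [0.618  0.1017 0.048 ]
scene plane slope [-0.0034  0.0013] z 0.0466 n 2209 ext [ 0.482  -0.0983  0.0435] [0.617  0.1014 0.0497]
```

View pics/bt.png

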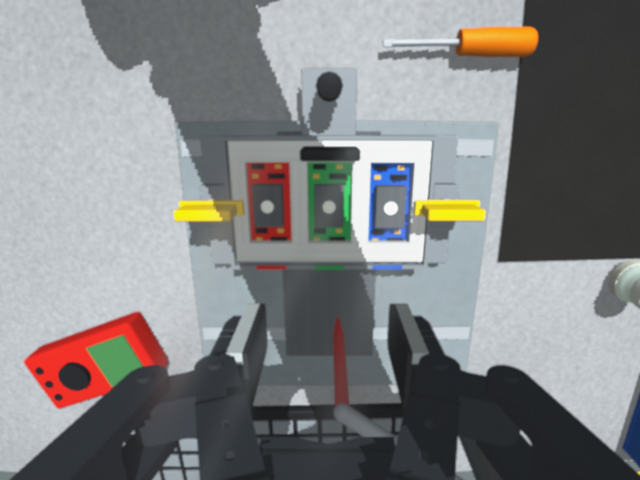

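Both fins, at (208,211) and (450,211), lie across the frame, which is flat with its handle at (330,154) on the knob side. The dots are at (267,207), (329,207) and (390,208), and the needle tip is at (338,320). Now I measure the needle tip and dots from several wrist views.

```bash
cat >> h.py <<'E'
def tipdots(n=None):
    yaw=bot.get_eef_rot()[2]; m,p,d,P=snap("wrist",n); o=BX*tx(yaw)
    g=cv2.cvtColor(p,cv2.COLOR_BGR2HSV); dots=[]
    W=(g[...,1]<50)&(g[...,2]>110)&(P[...,2]>.047)&(P[...,2]<.056)
    for b,s,ct in blobs(W,30):
        if s[4]<500 and .65<s[2]/s[3]<1.5 and s[4]/(s[2]*s[3])>.65: dots.append((ct.round(1).tolist(),(onplane(m,[ct],.05)[0][:2]+o).round(4)))
    M=cmask(p,"red",110,35)&(P[...,2]>.055)&(P[...,2]<.22)&(P[...,0]>.6)
    bs=blobs(M,60); tip=None
    if bs:
        b=max(bs,key=lambda q:q[1][4]); uv=np.argwhere(b[0])[:,::-1]; v=uv[:,1].min(); t=uv[uv[:,1]<=v+1].mean(0); t[1]=v
        tip=(t,(onplane(m,[t],.068)[0][:2]+o).round(4))
    return m,dots,tip
E
python3 - <<'E'
from h import *
R=[]
for i,(x,y,yaw) in enumerate([(.55,0,PI+CY),(.60,.03,PI+CY),(.6,0.,-PI/2),(.62,-.04,-PI/2)]):
    bot.move_to([x,y,.27],[PI,0,yaw]); bot.hold(.4)
    m,D,t=tipdots(f"tip{i}"); R.append((m,t)); print(i,D,t)
for a,b in((0,1),(2,3),(0,2),(1,3)): print(tri((R[a][0],R[a][1][0]),(R[b][0],R[b][1][0])))
print(bot.get_t())
E
```

```text
0 [([268.1, 204.2], array([ 0.5474, -0.0569])), ([328.6, 204.4], array([0.5492, 0.0012]))] (array([337., 314.]), array([0.6579, 0.007 ]))
1 [([232.5, 152.1], array([ 0.5474, -0.0569])), ([294.9, 152.3], array([0.5493, 0.0011]))] (array([305., 269.]), array([0.6586, 0.0067]))
2 [([383.2, 144.2], array([ 0.5481, -0.0573]))] (array([263.71428571, 216.        ]), array([0.6584, 0.0061]))
3 [([402.5, 186.9], array([ 0.548 , -0.0573]))] (array([286.66666667, 257.        ]), array([0.6584, 0.0071]))
(array([0.66007293, 0.00673607, 0.06568652]), np.float64(0.0006070379055394813))
(array([0.6574524 , 0.0052527 , 0.07467301]), np.float64(0.0005078775739604854))
(array([0.65836694, 0.00685161, 0.06829268]), np.float64(0.00023594527936070248))
(array([0.65813841, 0.00683495, 0.07082448]), np.float64(6.829848503792636e-05))
89.8167
```

Needle tip at (0.6583, 0.0068), consistent over the views at z≈68 mm. Dots: red (0.5477,-0.0571), green (0.5493,0.0011), blue (0.5523,0.0595). The carrier evidently started about 6 mm off its stop, so at the end I pull until contact. Now grip the knob and go to blue.

```bash
cat >> h.py <<'E'
def verify(tip=np.array([.6583,.0068])):
    for n in("scene","side"):
        m,p,d,P=snap(n,n+"v"); g=cv2.cvtColor(p,cv2.COLOR_BGR2HSV)
        W=(g[...,1]<60)&(g[...,2]>100)&(P[...,2]>.046)&(P[...,2]<.058)&(abs(P[...,0]-tip[0])<.03)&(abs(P[...,1]-tip[1])<.08)
        for b,s,ct in blobs(W,8):
            if s[4]<250: print(n,s[4],ct.round(1),onplane(m,[ct],.05)[0][:2].round(4))
        print(n,"tip px",cv2.projectPoints(np.array([[*tip,.068]]),*(lambda Ti:(cv2.Rodrigues(Ti[:3,:3])[0],Ti[:3,3]))(np.linalg.inv(m["T"])),K(m),np.array(m["dist"],float))[0].ravel().round(1))
E
python3 - <<'E'
from h import *
k=C-.105*ex
bot.move_to([k[0],k[1],.2],[PI,0,PI+CY]); bot.set_gripper(.06,60)
print(bot.move_straight([*k,.048],.15,f_stop=15)); bot.set_gripper(0,60); print("w",bot.get_gripper_width())
T=np.array([.6583,.0068]); d=T-np.array([.5523,.0595])
p=bot.get_eef_pos(); k0=p[:2]; np.save("k0.npy",k0); z=p[2]; print(p)
dy=(d@ey)*ey
bot.move_straight([*(k0+dy),z],.06); print(bot.get_eef_pos()[:2]-k0-dy,bot.get_wrist_force().round(1))
bot.move_straight([*(k0+d),z],.06); bot.hold(.2)
print(bot.get_eef_pos()[:2]-k0-d,bot.get_wrist_force().round(1),bot.get_gripper_width())
bot.hold(.9); verify(); print(bot.get_t())
E
```

```text
False
w 0.02040380518194367
[0.44530501 0.00438484 0.04873267]
[ 2.24567805e-05 -5.02450655e-04] [ 2.  -3.5  2. ]
[-2.86491317e-04  3.24489459e-05] [-1.7 -1.2  5.2] 0.020163895194811318
scene 17 [368.5 307.4] [0.6429 0.0357]
scene 15 [386.7 309.5] [0.6708 0.0591]
scene 72 [380.  317.1] [0.6754 0.0344]
scene 60 [347.4 323.2] [ 0.644  -0.0243]
scene 38 [363.  318.5] [0.6558 0.0068]
scene 10 [354.1 326.9] [ 0.6592 -0.0211]
scene 96 [344.3 333.3] [ 0.6578 -0.046 ]
scene 63 [359.5 333.5] [ 0.6773 -0.0247]
scene tip px [364.6 313.1]
side 37 [238.  219.4] [ 0.6604 -0.0453]
side 13 [224.8 226. ] [ 0.6819 -0.0156]
side 15 [241.4 228.5] [ 0.6421 -0.014 ]
side 16 [231.1 233.3] [0.6593 0.0073]
side 9 [233.1 243. ] [0.6439 0.0391]
side tip px [230.7 226.8]
97.4
```

The blue dot is within about 1–2 mm of the tip. On to green, red, then home.

```bash
python3 - <<'E'
from h import *
k0=np.load("k0.npy"); z=bot.get_eef_pos()[2]; T=np.array([.6583,.0068])
for c,q in(("green",(.5494,.0012)),("red",(.5478,-.0571))):
    d=T-np.array(q); bot.move_straight([*(k0+d),z],.06); bot.hold(1.2)
    print(c,bot.get_eef_pos()[:2]-k0-d,bot.get_gripper_width()); verify(); print(bot.get_t())
E
```

```text
green [-0.00021058  0.00053322] 0.020228852177724386
scene 33 [384.6 304.5] [0.6591 0.0658]
scene 104 [374.8 313.2] [0.6618 0.034 ]
scene 85 [367.4 318.7] [0.6619 0.0129]
scene 140 [353.7 327.9] [ 0.6605 -0.0234]
scene 12 [384.9 318.6] [0.6845 0.0389]
scene 38 [341.5 333.6] [ 0.6548 -0.0505]
scene 9 [341.4 347.9] [ 0.6788 -0.0735]
scene tip px [364.6 313.1]
side 13 [248.5 215.9] [ 0.6407 -0.0628]
side 13 [239.6 218.4] [ 0.6579 -0.0497]
side 14 [244.6 229.4] [ 0.6339 -0.0123]
side 36 [228.2 234.6] [0.6639 0.0131]
side 10 [223.8 243.2] [0.6637 0.0437]
side 18 [220.7 249.6] [0.663  0.0657]
side tip px [230.7 226.8]
99.825
red [-0.00020538  0.00062747] 0.020094685240054862
scene 113 [376.  313.5] [0.664  0.0352]
scene 57 [387.8 305. ] [0.6643 0.0697]
scene 33 [363.8 318.4] [0.6567 0.0081]
scene 53 [360.7 332.7] [ 0.6775 -0.0216]
scene 17 [352.6 336.7] [ 0.6741 -0.0399]
scene 13 [346.  336.8] [ 0.6661 -0.0494]
scene tip px [364.6 313.1]
side 17 [226.6 227.5] [ 0.6762 -0.0111]
side 14 [238.2 230.1] [ 0.6473 -0.007 ]
side 15 [244.2 229.8] [ 0.6344 -0.0105]
side 17 [230.9 233.6] [0.6594 0.0084]
side 13 [221.8 243.9] [0.6672 0.0469]
side 12 [234.9 244.9] [0.638  0.0446]
side 32 [219.1 250.4] [0.6655 0.0688]
side tip px [230.7 226.8]
102.25
```

Red lines up, within about 1.5 mm. The green blob reading was ambiguous at about 6 mm off, so I revisit green and look before doing red again.

```bash
python3 - <<'E'
from h import *
k0=np.load("k0.npy"); z=bot.get_eef_pos()[2]; T=np.array([.6583,.0068])
d=T-np.array((.5494,.0012)); bot.move_straight([*(k0+d),z],.06); bot.hold(.3)
verify()
a=cv2.imread("pics/scenev.png")[283:353,324:404]; b=cv2.imread("pics/sidev.png")[197:267,190:270]
cv2.imwrite("pics/gv.png",cv2.resize(np.hstack([a,b]),None,fx=5,fy=5,interpolation=cv2.INTER_NEAREST)); print(bot.get_t())
E
```

```text
scene 9 [384.1 296.3] [0.6432 0.0817]
scene 32 [384.7 304.8] [0.6597 0.0654]
scene 120 [375.7 314.4] [0.6651 0.0333]
scene 86 [367.  318.8] [0.6616 0.0122]
scene 129 [352.7 327.2] [ 0.658  -0.0237]
scene 39 [341.4 333.8] [ 0.6551 -0.0509]
scene tip px [364.6 313.1]
side 12 [239.5 218. ] [ 0.6586 -0.0511]
side 14 [225.4 226.1] [ 0.6805 -0.0156]
side 16 [234.7 227.6] [ 0.658  -0.0141]
side 18 [242.9 228.6] [ 0.6386 -0.0144]
side 36 [228.1 234.3] [0.6647 0.0121]
side 12 [216.  242.5] [0.6813 0.0447]
side 17 [232.2 243.8] [0.645  0.0422]
side 19 [220.8 249.5] [0.6628 0.0654]
side tip px [230.7 226.8]
103.775
```

View pics/gv.png

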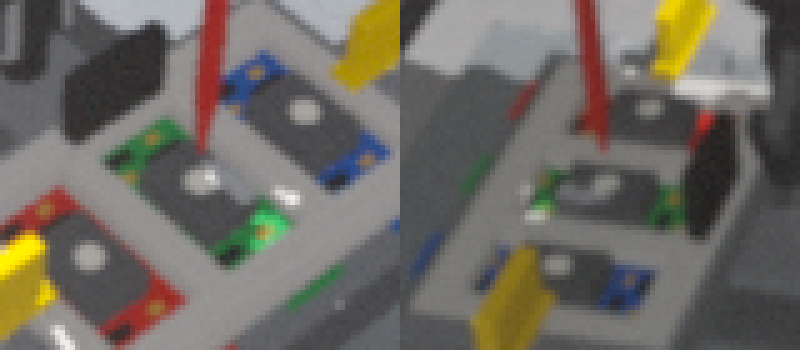

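The green dot, at crop (200,180) left and (605,185) right, is under the tip. A specular glare had stretched the blob. Pausing here, then red, then home against the stop.

```bash
python3 - <<'E'
from h import *
k0=np.load("k0.npy"); z=bot.get_eef_pos()[2]; T=np.array([.6583,.0068]); bot.hold(1.)
d=T-np.array((.5478,-.0571)); bot.move_straight([*(k0+d),z],.06); bot.hold(1.3)
bot.move_straight([*(k0+.02*ex),z],.08)
h=bot.move_straight([*(k0-.016*ex),z],.03,f_stop=15); bot.hold(.2)
print(h,bot.get_eef_pos()[:2]-k0,bot.get_wrist_force().round(1),bot.get_gripper_width())
bot.set_gripper(.06); p=bot.get_eef_pos(); print(p); bot.move_straight([p[0],p[1],.26],.2)
bot.move_to([.55,0,.26],[PI,0,PI+CY]); bot.hold(.4)
m,pp,d_,P=snap("wrist","end"); print(fins(m,pp,P)); print(tipdots()[1:])
for n in("side","scene"): plane(n,C-.006*ex,.036,.07,.1)
print(bot.get_t())
E
```

```text
True [-0.00752178  0.00028088] [-0.5  1.7 -0.6] 0.01992304608199448
[0.43865189 0.00418914 0.04960231]
[(array([ 0.5394, -0.1069]), array([0.051, 0.01 ]), 88.4), (array([0.5446, 0.1109]), array([0.051, 0.011]), 88.8)]
([([266.5, 198.4], array([ 0.5399, -0.0563])), ([328.6, 198.6], array([0.5417, 0.0017]))], (array([336.8, 318. ]), array([0.6573, 0.0068])))
side plane slope [-0.0008 -0.001 ] z 0.0454 n 1596 ext [ 0.4784 -0.0964  0.0426] [0.6098 0.1018 0.0482]
scene plane slope [-0.0043  0.0015] z 0.0466 n 2239 ext [ 0.4742 -0.0981  0.0432] [0.6091 0.1018 0.0498]
112.6167
```

View pics/end.png

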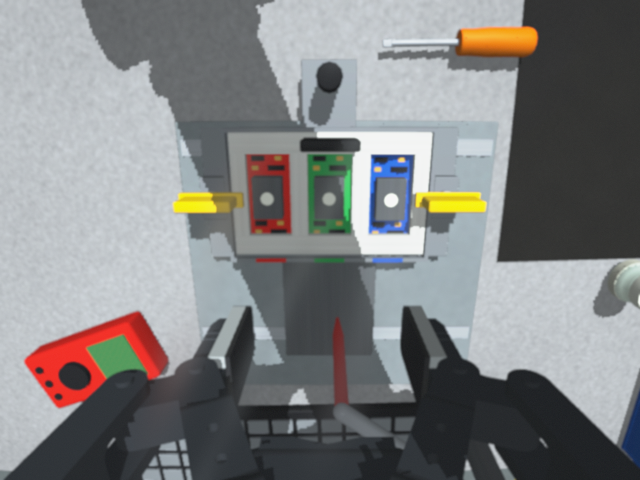

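Everything is in place: dots at (267,199), (329,199) and (391,200) in their own pockets, fins across the frame, and the carrier against its stop (centre-to-tip about 115 mm, as specified).

```bash
python3 -c "
from plant import bot
print(bot.close_job())"
```

```text
the job is handed in; nothing more can be done
None
```

The job is handed in, with no verdict returned. All three boards are in their own pockets under the seated frame, both turnbuttons are across it, blue, green and red were shown to the needle in that order (green and red twice, since one green reading was ambiguous), and the carrier is home against its stop.

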